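# Shut the date coder's lid and push its catch home

## Task

The date coder's blue lid was left open after a ribbon change. Push the lid over past upright and let it drop shut by its own weight (do not carry or follow it down), then push its orange catch fully home by feel, never pressing on the lid or catch harder than 18 N. Leave the things standing around it where they are.

Things in the scene. Friction and masses are not known exactly. Their poses are not given: they have to be found in the camera images.
- coder: Date coder: white open-topped housing fixed to the table, 200 x 200 mm, walls 110 mm high, with a thin black gasket on the rim on which the shut lid lies firmly. Origin: centre of its underside. Its x axis is level and points to the hinge side (roughly the robot's left), z up; y runs along the hinge.
- lid (a joint): Angle of the coder's blue lid (rad): 0 shut on the gasket, 1.57 upright, at most 1.95, leaning back. Grows on opening, turning about the coder's +y. Flat plate, 205 mm from hinge to free edge, 206 mm along the hinge, 6 mm thick, about 0.7 kg. The hinge rubs: near upright it stays put; pushed to somewhere between 1.4 and 1.0 it drops shut by itself.
- lid_hinge (a point): Point on the hinge line, middle of the lid's width: 100 mm along the coder's +x from its centre, 118 mm above the table. It stays in place as the lid turns; its axes are the lid's: x from free edge to hinge, y along the hinge, z out of the outer face (up when shut).
- lid_edge (a point): Middle of the lid's free edge, on the outer face: 205 mm from the hinge along the lid's -x and 6 mm along its z. Axes as lid_hinge.
- catch_top (a point): Centre of the flat end of the orange push catch, a 26 mm round plunger on the lid's outer face, on its middle line, 150 mm from the hinge. It rides in a soft black rubber grommet 40 mm across. Fully out its end stands 20 mm off the lid's face, home (and not pressed) 11 mm. z points out of the lid's outer face (up when shut).
- catch (a joint): How far the catch is pushed into the lid (m): 0 out, 0.009 fully home against a hard stop; starts 0 to 2 mm in. Stiff (about 9 N to move) and stays where left. The rubber grommet under it gives way (by some millimetres, springing back after) and carries the catch down with it, so the height at which it comes home must be felt: press on, under 18 N; at 14 N it is home.
- sanitiser: Bystander, to be left alone: bottle, 60 mm across, 150 mm tall, blue cap; origin at the centre of its underside.
- tape: Bystander, to be left alone: yellow tape ring lying flat, 90 mm across, 25 mm high; origin at the centre of its underside.
- core: Bystander, to be left alone: black ribbon core standing up, 56 mm across, 60 mm high; origin at the centre of its underside.
- driver: Bystander, to be left alone: screwdriver with a red handle lying on the table, about 200 mm long.
- carton: Bystander, to be left alone: cardboard box 90 x 60 x 50 mm; origin at the centre of its underside.
- cup: Bystander, to be left alone: small steel bowl, 70 mm across, 60 mm high; origin at the centre of its underside.

How it is judged (in metres and radians):
On the way, in this order (a step that is already met when the one before it is completed fails the run):
1. the lid has dropped shut on its gasket (within 0.03 rad), the catch not yet home (value of joint lid below 0.03 rad and value of joint catch below 0.006 m), for 0.2 s.
2. the catch is pushed home, within 1.5 mm (value of joint catch above 0.0075 m and value of joint lid below 0.03 rad), for 0.1 s.
At the end, for the whole second after the job is handed in: The lid lies shut (joint lid under 0.03 rad) and at rest, and the catch is within 1.5 mm of fully home (joint catch over 0.0075 m) (all of step 2 and velocity of joint lid between -0.05 and 0.05 rad/s); the robot touches nothing.
It fails at once if the lid is carried or followed down: touched by the robot between 0.85 and 0.1 rad (value of joint lid between 0.1 and 0.85 rad and contact force between any of the fingers, the arm and lid above 0.5 N).
It fails at once if the robot presses on the lid or its catch with more than 18 N (contact force between any of the fingers, the arm and lid above 18 N).
It fails at once if a bystander is moved more than 20 mm (distance of any of sanitiser, tape, core, driver, carton, cup from where it was at the start of the episode above 0.02 m).
It also fails if it takes over 67 s, if anything falls off the work surface, if the arm or the gripper's body presses on something with over 40 N, if the wrist force passes 120 N, or if a joint passes its speed limit or range.

## Robot

A 6-joint arm with a two-finger parallel gripper is mounted at the origin on the work surface. World frame = base frame: x ahead of the robot, y to its left, z up, the work surface at z = 0. Lengths are in mm, angles in rad, forces in N, time in s.
With the tool pointing down it reaches from about 350 to 925 mm from the base axis. Payload 6.4 kg.
Tool frame: the origin (TCP) lies at the very end of the fingers, on their centre line; the grasp point (between the pads) lies 19 mm behind it (manip.tcp_to_grasp is the distance from the TCP to the grasp point, in mm); z points along the fingers, y is the line along which they close (so a half turn about z gives the same grasp; the last joint's range is limited). The gripper opens to 85 mm and grips with 20 to 120 N. Pads are 22 mm wide; open, the fingers measure 114 mm over their backs; the gripper's body (76 mm by 85 mm) begins 54 mm behind the grasp point. The pads swing forward as they close: fully open they stand 13 mm farther back than shut.
Start: joints at [1.093, 0.245, 1.558, -0, 1.339, -0.174], TCP at [194.444, 620.246, 231.29] pointing down, gripper open.
Joint ranges: [-3.13, 3.13], [-1.02, 2.26], [0.13, 2.54], [-0.95, 4.09], [0.21, 2.88], [-2.74, 2.74]. Speed limits (rad/s): [2.57, 2.57, 3.14, 3.14, 3.14, 3.14].

## Interface

Orientations are given as a rotation vector (axis times angle).
In Python, from bench import sensors, vision, ticket, manip gives the robot as it stands.
- The arm moves only by the shell command python3 -m pendant 'ROWS' [FORCE]. ROWS is text: rows parted by semicolons, each of 5 numbers parted by spaces: the finger opening in cm, from 0 to 8.54, then the shift along the tool's x, y, z in cm, then the turn about the tool's z in degrees. A call has 1 to 5 rows; each row is the pose to reach, as a shift and turn from the pose commanded when the call began, along the tool's axes at that moment; what a row does not reach only later rows make up. A row lasts 1/8 s, in which the tool goes at most 62.5 mm and 10.7 degrees, less where a joint would pass 70% of its speed; a pose out of reach is approached as far as the arm can. A call with a gripper value outside its range is refused whole. The fingers move at their own pace and stop on an object; FORCE is the grip in N (left out, the last holds). Time passes only in rows, so rows that repeat a pose let the fingers close. It gives the time, the measured TCP pose, the force, the opening and the grip force at its end, in the units of the state.
- sensors.observe(): the state, without advancing time (a new reading comes with each control period).
- vision.camera(name): name is "scene" or "side" or "wrist"; returns (picture, depth): 400x640x3 uint8, red, green, blue; 400x640 float32, mm along the optical axis (not along the pixel's ray), 0 where there is no reading.
- vision.camera_info(name): a dict with "vertical_fov" (degrees; the focal length in pixels is half the picture's height over the tangent of half this angle, whatever the lens; pixels are square), "cx", "cy" (the principal point, pixels), "pose" (4x4, takes a point from camera to world coordinates); the wrist camera has in their place "tool_from_camera" (4x4, takes a point from camera to tool coordinates, whose origin is the TCP and whose axes are the flange's). Camera axes: x right, y down, z forward; pixel columns grow to the right and rows downward; lengths in mm; the calibration is good to about 2 mm. A picture is of the moment at which its call begins: read the wrist's pose just before it. camera_info takes no time and is no camera call.
- ticket.close_job(): hands the job in; it is judged then, once.
The state is a dict: "t": time; "joints": joint angles; "joint_velocities": joint speeds; "joint_efforts": joint torques, N m; "tool_pos": TCP position; "tool_rot": TCP orientation; "contact_force": force on the tool from outside, world axes, zero at the start; "moment": the same for the moment, N m; "opening": opening from 0.0 (shut) to 1.0 (fully open); "gripper_force": force on a finger pad.
Only numpy, scipy, OpenCV 4.12 (cv2) and the standard library are available. Lean on these libraries where they do the work, as an engineer would, in place of code of your own. Each camera call takes 0.05 s, during which the arm holds its last target. There are 200 camera calls.

## Working session

There is one attempt and no reset: what is moved stays moved. The work goes in short steps, Python scripts to look and compute and a shell command to move; the robot and the scene stay as the last step left them, time stands still between calls to the robot, and variables do not carry over. Pictures are saved under pics/ and viewed, at most 10 in all, crops included, and the job is handed in when it is done.

```bash
mkdir -p pics; ls
cat > h.py <<'E'
import numpy as np, cv2
from bench import sensors, vision, ticket, manip
from scipy.spatial.transform import Rotation as R
def cam(n):
    s=sensors.observe(); p,d=vision.camera(n); i=vision.camera_info(n)
    f=200/np.tan(np.radians(i["vertical_fov"])/2)
    if n=="wrist":
        T=np.eye(4);T[:3,:3]=R.from_rotvec(s["tool_rot"]).as_matrix();T[:3,3]=s["tool_pos"]
        P=T@np.array(i["tool_from_camera"])
    else: P=np.array(i["pose"])
    v,u=np.mgrid[:400,:640]
    X=np.stack([(u-i["cx"])/f*d,(v-i["cy"])/f*d,d],-1)
    W=X@P[:3,:3].T+P[:3,3]; W[d==0]=np.nan
    return p,d,W,P,f
E
python3 - <<'E'
from h import *
np.set_printoptions(precision=2,suppress=True)
for n in("scene","side"):
    p,d,W,P,f=cam(n); cv2.imwrite(f"pics/{n}.png",p[...,::-1]); np.savez(f"{n}.npz",p=p,W=W,P=P); print(n,P[:3,3],P[:3,2],f,(d>0).mean())
s=sensors.observe(); print(s["t"],s["tool_pos"],R.from_rotvec(s["tool_rot"]).as_matrix(),s["contact_force"])
E
```

```text
pics
scene [1060.85  216.69  888.13] [-0.52 -0.23 -0.83] 454.29374650632764 0.99601171875
side [1115.52 -365.    796.74] [-0.59  0.37 -0.72] 464.0818502520054 0.99596875
0.1 [194.2  619.77 230.26] [[-0.95  0.3  -0.  ]
 [ 0.3   0.95 -0.  ]
 [ 0.   -0.   -1.  ]] [-0.34  0.6  -0.88]
```

View pics/scene.png

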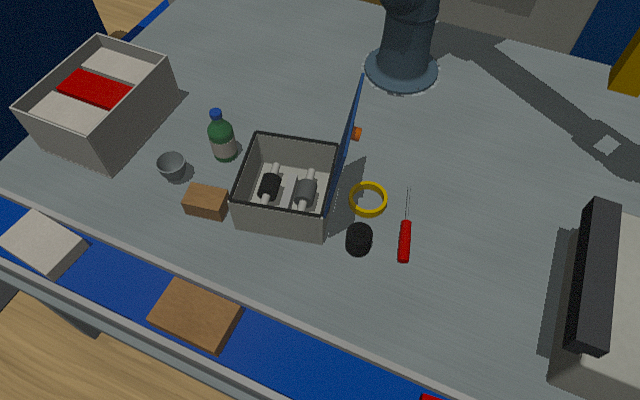

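View pics/side.png

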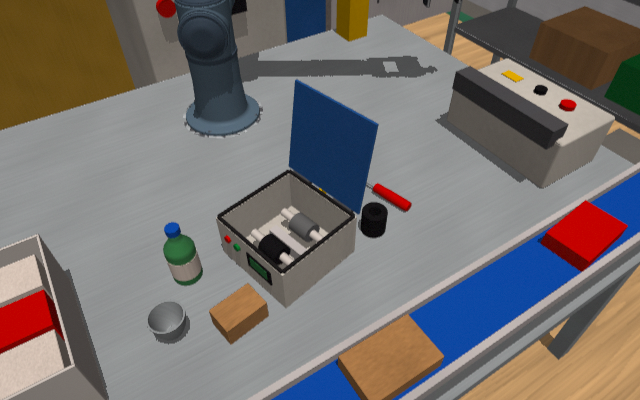

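The scene view shows the white coder (285,185). Its lid leans back to the right (345,150) with the orange catch at (357,133). The tape (368,198), core (358,240) and driver (405,240) are on the outer side; the bottle, bowl and carton are on the far side. In the side view, the lid's inner face is at (332,145).

Run:
```python
from h import *
np.set_printoptions(precision=3,suppress=True)
S=np.load("scene.npz");D=np.load("side.npz")
def hsv(p): return cv2.cvtColor(p,cv2.COLOR_RGB2HSV)
def box(u0,u1,v0,v1):
    m=np.zeros((400,640),bool); m[v0:v1,u0:u1]=1; return m
# lid inner face in side
h=hsv(D["p"]); m=box(280,385,75,215)&(h[...,0]>95)&(h[...,0]<125)&(h[...,1]>120)
m=cv2.erode(m.astype(np.uint8),np.ones((3,3)))>0
L=D["W"][m]; L=L[~np.isnan(L[:,0])]
L=L[(L[:,2]>110)]
c=np.median(L,0); k=np.ones(len(L),bool)
for _ in range(5):
    c=L[k].mean(0); n=np.linalg.svd(L[k]-c,full_matrices=False)[2][2]; k=abs((L-c)@n)<5
if n[1]>0:n=-n
print("lid n",len(L),k.sum(),c,n,"angle from vertical",np.arcsin(n[2]), "range",L[k].min(0),L[k].max(0))
# rim: white/black housing pts with z 100..118 
for nm,A,b in(("scene",S,box(225,345,125,220)),("side",D,box(212,360,165,275))):
    W=A["W"]; hh=hsv(A["p"]); mm=b&(W[...,2]>104)&(W[...,2]<116)&(hh[...,1]<90)
    r=cv2.minAreaRect(W[mm][:,:2].astype(np.float32)); print(nm,mm.sum(),r, cv2.boxPoints(r).tolist(),np.median(W[mm][:,2]))
h=hsv(S["p"]); m=box(340,370,120,145)&(h[...,0]<20)&(h[...,1]>150)
O=S["W"][m]; print("orange",len(O),np.nanmedian(O,0),np.nanmin(O,0),np.nanmax(O,0))
for nm,b,lo,hi in(("tape",box(345,392,175,222),20,35),("driver",box(395,415,180,268),0,60),("core",box(342,375,218,260),0,60)):
    hh=h; sat={"tape":hh[...,1]>150,"driver":(hh[...,1]>150),"core":hh[...,2]<60}[nm]
    Q=S["W"][b&sat]; print(nm,len(Q),np.nanmin(Q,0),np.nanmax(Q,0))
```

```text
lid n 6957 6957 [531.997  24.918 229.317] [ 0.215 -0.964  0.158] angle from vertical 0.1585626143868368 range [422.921 -13.975 123.039] [627.912  59.92  321.441]
scene 1112 ((553.4519653320312, -120.69036865234375), (211.39285278320312, 274.5019836425781), 12.733550071716309) [[420.1025695800781, -10.112302780151367], [480.6075744628906, -277.86309814453125], [686.8013916015625, -231.2684326171875], [626.29638671875, 36.48236083984375]] 111.59311201416779
side 1702 ((550.3587036132812, -89.92340850830078), (202.62399291992188, 206.44119262695312), 12.430273056030273) [[429.2032165527344, -10.92997932434082], [473.6399841308594, -212.53192138671875], [671.51416015625, -168.91683959960938], [627.077392578125, 32.68510437011719]] 112.02260647590174
orange 99 [526.529  48.924 273.765] [511.466  38.644 261.642] [533.579  56.015 279.341]
tape 655 [425.272  33.086  -0.641] [526.037 122.03   29.641]
driver 463 [499.89  168.465   9.079] [600.474 211.899  30.069]
core 793 [531.919  62.311  -2.753] [626.12  127.492  64.249]
```

```bash
python3 -m pendant '0 0 0 -1.5 -10; 0 0 0 -3 -20; 0 0 0 -5 -30; 0 0 0 -5 -30; 0 0 0 -5 -30'
cat >> h.py <<'E'
a=np.radians(12.5); X=np.array([-np.sin(a),np.cos(a),0]); Y=np.array([-np.cos(a),-np.sin(a),0])
H=np.array([528.7,7.7,118.])
def togo(x,y,z):
    s=sensors.observe(); M=R.from_rotvec(s["tool_rot"]).as_matrix(); p=np.array(s["tool_pos"]); q=p-H
    print("t",s["t"],"coder-frame TCP from hinge",np.round([q@X,q@Y,q[2]],1),"yaw",np.round(M[:2,1],3),"F",np.round([np.dot(s["contact_force"],X),np.dot(s["contact_force"],Y),s["contact_force"][2]],2))
    print("shift cm",np.round(M.T@(H+x*X+y*Y+z*np.array([0,0,1])-p)/10,2))
E
python3 -c "
from h import *
togo(85,60,162)"
```

```text
t: 0.72
tool_pos: [194.2, 619.8, 280.0]
tool_rot: [0.341, -3.122, 0.002]
contact_force: [-0.3, 0.7, -0.7]
opening: 0.001
gripper_force: 0.0
t 0.725 coder-frame TCP from hinge [670.  194.1 162. ] yaw [-0.216  0.976] F [ 0.77  0.14 -0.65]
shift cm [-13.45 -58.49   0.07]
```

```bash
python3 -m pendant '0 -1.4 -6 0 0; 0 -2.8 -12 0 0; 0 -4.2 -18 0 0; 0 -5.6 -24 0 0; 0 -7 -30 0 0'; python3 -m pendant '0 -1.4 -6 0 0; 0 -2.8 -12 0 0; 0 -4.2 -18 0 0; 0 -5.6 -24 0 0; 0 -6.4 -28.5 0 0';python3 -m pendant '0 0 0 0 0;0 0 0 0 0'
python3 - <<'E'
from h import *
togo(85,60,162)
p=cam("scene")[0]; cv2.imwrite("pics/a.png",cv2.resize(p[40:240,200:460,::-1],None,fx=2.5,fy=2.5))
E
```

```text
t: 1.35
tool_pos: [328.2, 340.7, 280.0]
tool_rot: [0.342, -3.121, 0.001]
contact_force: [0.3, 0.1, 0.2]
opening: 0.002
gripper_force: 0.0
t: 1.98
tool_pos: [452.9, 76.3, 280.0]
tool_rot: [0.339, -3.122, -0.0]
contact_force: [-0.1, -0.7, -0.3]
opening: -0.0
gripper_force: 0.0
t: 2.22
tool_pos: [452.2, 78.9, 280.3]
tool_rot: [0.343, -3.121, -0.001]
contact_force: [0.6, 0.1, 0.3]
opening: 0.002
gripper_force: 0.0
t 2.225 coder-frame TCP from hinge [ 86.   59.3 162.3] yaw [-0.217  0.976] F [-0.04 -0.63  0.28]
shift cm [ 0.07 -0.1   0.03]
```

View pics/a.png

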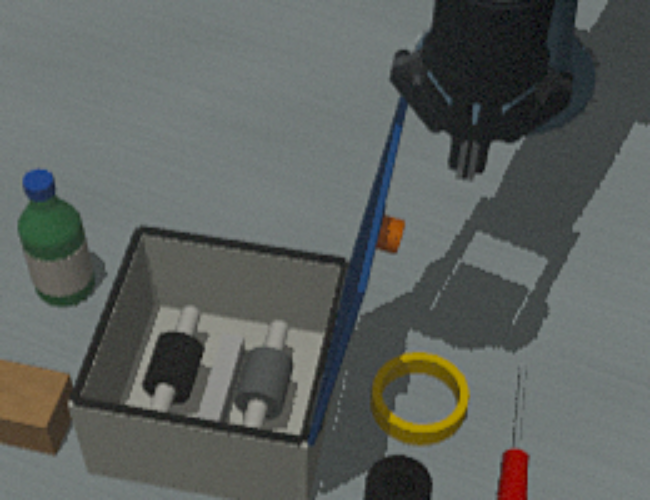

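The crop shows the gripper clear of the lid. Its flared knuckle (405,75) is near the lid's top edge, so I'll turn the tool 90° to push with its narrow side.

```bash
python3 -c "
from h import *
s=sensors.observe();print(s['joints'])"
```

```text
[-7.43404585e-02 -2.62212681e-01  1.97171349e+00  3.00767499e-04
  1.43347659e+00 -1.86522856e+00]
```

```bash
python3 -m pendant '0 0 2 0 0; 0 0 3 0 10; 0 0 3 0 20; 0 0 3 0 30; 0 0 3 0 40'; python3 -m pendant '0 0 0 0 10; 0 0 0 0 20; 0 0 0 0 30; 0 0 0 0 40; 0 0 0 0 50'; python3 -m pendant '0 0 0 0 0; 0 0 0 0 0'; python3 -c "
from h import *
togo(60,60,162)"
```

```text
t: 2.9
tool_pos: [445.5, 109.3, 281.0]
tool_rot: [-0.749, -3.051, -0.0]
contact_force: [-0.5, -0.3, 0.3]
opening: 0.0
gripper_force: 0.0
t: 3.52
tool_pos: [445.5, 109.2, 281.0]
tool_rot: [-1.969, -2.448, 0.0]
contact_force: [-0.0, 0.5, 1.3]
opening: 0.0
gripper_force: 0.0
t: 3.78
tool_pos: [445.9, 108.5, 281.2]
tool_rot: [-1.96, -2.455, 0.0]
contact_force: [-0.1, -0.2, 0.8]
opening: 0.0
gripper_force: 0.0
t 3.775 coder-frame TCP from hinge [116.3  59.  163.2] yaw [0.975 0.222] F [-0.16  0.15  0.81]
shift cm [-5.63 -0.13  0.12]
```

```bash
python3 -m pendant '0 -3 0 0 0; 0 -5.2 0 0 0; 0 -5.6 0 0 0; 0 -6 0 0 0;0 -6.4 0 0 0'; python3 -m pendant '0 -0.4 0 0 0; 0 -0.8 0 0 0; 0 -1.2 0 0 0; 0 -1.6 0 0 0;0 -2 0 0 0';  python3 -c "
from h import *
togo(-11,60,162)"
```

```text
t: 4.4
tool_pos: [460.1, 45.7, 281.3]
tool_rot: [-1.963, -2.453, -0.0]
contact_force: [-0.3, -0.3, -0.3]
opening: 0.001
gripper_force: 0.0
t: 5.03
tool_pos: [464.9, 25.5, 283.0]
tool_rot: [1.963, 2.451, 0.001]
contact_force: [-4.4, 2.1, 9.0]
opening: -0.001
gripper_force: 1.6
t 5.025 coder-frame TCP from hinge [ 31.2  58.4 165. ] yaw [0.976 0.218] F [3.04 3.87 9.01]
shift cm [-4.22 -0.17  0.3 ]
```

Run:
```python
from h import *
p,d,W,P,f=cam("side"); A=p[30:230,220:420,::-1]; q=cam("scene")[0]
cv2.imwrite("pics/b.png",np.hstack([cv2.resize(A,(400,400),interpolation=2),cv2.resize(q[30:180,280:430,::-1],(400,400),interpolation=2)]))
togo(0,60,162)
```

```text
t 5.125 coder-frame TCP from hinge [ 30.8  58.2 165. ] yaw [0.976 0.218] F [0.6  1.31 6.27]
shift cm [-3.08 -0.18  0.3 ]
```

View pics/b.png

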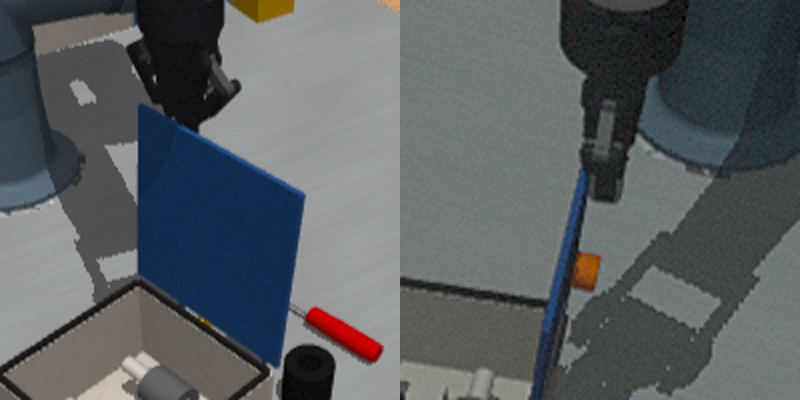

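The left crop shows the gripper over the lid's near half. In the right one, the lid's top edge catches under a knuckle (600,160), which explains the upward force. I'll back off, raise 2 cm and push with the finger tips only.

```bash
python3 -m pendant '0 0.5 0 0 0; 0 1.5 0 0 0; 0 2.5 0 -1 0; 0 2.5 0 -2 0;0 2.5 0 -2 0'; python3 -m pendant '0 -0.8 0 0 0; 0 -1.2 0 0 0; 0 -1.6 0 0 0; 0 -2 0 0 0;0 -2.4 0 0 0';  python3 -c "
from h import *
togo(-11,60,182)"
```

```text
t: 5.75
tool_pos: [459.7, 50.3, 302.7]
tool_rot: [1.962, 2.45, 0.002]
contact_force: [0.1, 0.1, 0.4]
opening: 0.003
gripper_force: 0.0
t: 6.38
tool_pos: [464.4, 26.8, 301.5]
tool_rot: [-1.964, -2.451, -0.001]
contact_force: [-0.6, 2.0, 1.1]
opening: -0.002
gripper_force: 1.0
t 6.375 coder-frame TCP from hinge [ 32.5  58.7 183.5] yaw [0.976 0.218] F [2.08 0.16 1.12]
shift cm [-4.35 -0.14  0.15]
```

```bash
python3 -m pendant '0 -0.4 0 0 0; 0 -0.8 0 0 0; 0 -1.2 0 0 0; 0 -1.6 0 0 0;0 -2 0 0 0'; python3 -m pendant '0 -0.4 0 0 0; 0 -0.8 0 0 0; 0 -1.2 0 0 0; 0 -1.6 0 0 0;0 -2 0 0 0';  python3 -c "
from h import *
togo(-60,60,162)"
```

```text
t: 7.0
tool_pos: [468.8, 7.0, 301.3]
tool_rot: [1.964, 2.452, 0.0]
contact_force: [0.0, 1.6, 1.5]
opening: 0.002
gripper_force: 0.8
t: 7.62
tool_pos: [472.9, -12.5, 301.0]
tool_rot: [-1.964, -2.451, 0.001]
contact_force: [-0.5, 1.0, -0.5]
opening: 0.0
gripper_force: 0.5
t 7.625 coder-frame TCP from hinge [ -7.6  58.8 183. ] yaw [0.976 0.218] F [ 1.07  0.23 -0.53]
shift cm [-5.24 -0.13  2.1 ]
```

```bash
python3 -m pendant '0 -0.4 0 0.1 0; 0 -0.8 0 0.2 0; 0 -1.2 0 0.3 0; 0 -1.6 0 0.45 0;0 -2 0 0.6 0';  python3 - <<'E'
from h import *
togo(-60,60,162)
p,d,W,P,f=cam("side"); h=cv2.cvtColor(p,cv2.COLOR_RGB2HSV)
m=(h[...,0]>95)&(h[...,0]<125)&(h[...,1]>120); m[:, :180]=0; m[:,390:]=0;m[300:]=0; m&=W[...,2]>100
q=W[m]-H; q=q[(q@X<20)&(q@X>-230)&(abs(q@Y)<115)]; print(len(q),"lid theta",np.median(np.arctan2(q[:,2],-(q@X))))
E
```

```text
t: 8.25
tool_pos: [477.5, -32.1, 295.2]
tool_rot: [1.964, 2.452, -0.0]
contact_force: [0.0, 1.0, -0.4]
opening: 0.002
gripper_force: 0.3
t 8.25 coder-frame TCP from hinge [-27.7  58.6 177.2] yaw [0.976 0.218] F [ 0.99 -0.24 -0.43]
shift cm [-3.23 -0.14  1.52]
4482 lid theta 1.3227870556993082
```

```bash
cat > th.py <<'E'
from h import *
togo(-60,60,162)
p,d,W,P,f=cam("side"); h=cv2.cvtColor(p,cv2.COLOR_RGB2HSV)
m=(h[...,0]>95)&(h[...,0]<125)&(h[...,1]>120); m[:, :180]=0; m[:,390:]=0;m[300:]=0; m&=W[...,2]>100
q=W[m]-H; q=q[(q@X<20)&(q@X>-230)&(abs(q@Y)<115)]; print(len(q),"lid theta",np.median(np.arctan2(q[:,2],-(q@X))))
E
python3 -m pendant '0 -0.4 0 0.12 0; 0 -0.8 0 0.25 0; 0 -1.2 0 0.4 0'; python3 th.py
```

```text
t: 8.68
tool_pos: [480.1, -43.8, 291.2]
tool_rot: [1.964, 2.452, -0.0]
contact_force: [-0.2, -0.0, 1.0]
opening: 0.004
gripper_force: 0.1
t 8.675 coder-frame TCP from hinge [-39.7  58.6 173.2] yaw [0.976 0.218] F [0.03 0.21 1.02]
shift cm [-2.03 -0.14  1.12]
3807 lid theta 1.2541794614740323
```

```bash
python3 -m pendant '0 -0.4 0 0.15 0; 0 -0.8 0 0.3 0'; python3 th.py
```

```text
t: 8.98
tool_pos: [481.8, -51.5, 288.2]
tool_rot: [1.964, 2.452, -0.0]
contact_force: [0.1, -0.3, 0.3]
opening: -0.001
gripper_force: 0.0
t 8.975 coder-frame TCP from hinge [-47.7  58.6 170.2] yaw [0.976 0.218] F [-0.33  0.    0.31]
shift cm [-1.23 -0.14  0.82]
3331 lid theta 1.2075011602577865
```

Contact is nearly unloaded, so I'll hold still and see whether it falls.

```bash
python3 -m pendant '0 0 0 0 0; 0 0 0 0 0'; python3 th.py
```

```text
t: 9.28
tool_pos: [481.8, -51.2, 288.3]
tool_rot: [1.964, 2.452, 0.0]
contact_force: [-0.1, -0.3, -0.5]
opening: -0.002
gripper_force: 0.0
t 9.275 coder-frame TCP from hinge [-47.4  58.6 170.3] yaw [0.976 0.218] F [-0.25  0.14 -0.5 ]
shift cm [-1.26 -0.15  0.83]
2648 lid theta 1.1413249175155094
```

The lid is moving without contact, so I'll back off and wait.

```bash
python3 -m pendant '0 1 0 -1 0; 0 2 0 -2 0; 0 2 0 -2 0; 0 2 0 -2 0;0 2 0 -2 0'; python3 th.py
```

```text
t: 9.95
tool_pos: [477.3, -31.8, 307.9]
tool_rot: [-1.964, -2.451, 0.001]
contact_force: [0.2, 0.1, -0.4]
opening: -0.002
gripper_force: 0.0
t 9.95 coder-frame TCP from hinge [-27.4  58.8 189.9] yaw [0.976 0.218] F [ 0.02 -0.25 -0.38]
shift cm [-3.26 -0.13  2.79]
6625 lid theta 0.04503518864407138
```

```bash
python3 -m pendant '0 0 0 0 0; 0 0 0 0 0; 0 0 0 0 0'
python3 - <<'E'
from h import *
for n in("scene","side"):
    p,d,W,P,f=cam(n); h=cv2.cvtColor(p,cv2.COLOR_RGB2HSV)
    q=W-H; m=(h[...,0]<22)&(h[...,1]>140)&(abs(q@X+150)<40)&(abs(q@Y)<40)&(W[...,2]>100)
    top=m&(W[...,2]>np.nanmax(W[m][:,2])-5)
    b=(h[...,0]>95)&(h[...,0]<125)&(h[...,1]>120)&(abs(q@X+102)<115)&(abs(q@Y)<110)&(abs(q[...,2])<40)
    t=W[top];r=cv2.minEnclosingCircle(t[:,:2].astype(np.float32)); L=q[b]
    print(n,m.sum(),top.sum(),t.mean(0),np.median(t[:,2]),r,"lid z",np.median(L[:,2])+118,"X",(L@X).min(),(L@X).max(),"Y",(L@Y).min(),(L@Y).max())
    print(" catch coder frame",(t.mean(0)-H)@X,(t.mean(0)-H)@Y)
    cv2.imwrite(f"pics/c_{n}.png",p[...,::-1])
togo(-150,0,70)
E
```

```text
t: 10.38
tool_pos: [477.4, -31.8, 308.2]
tool_rot: [-1.965, -2.451, 0.0]
contact_force: [0.3, 0.3, -0.0]
opening: -0.002
gripper_force: 0.0
scene 125 82 [ 562.71431369 -140.22527511  144.04452712] 143.88759499615549 ((562.3109130859375, -139.66696166992188), 12.778730392456055) lid z 124.3790813788346 X -206.76568380377128 -1.8993466037152298 Y -104.21161095208863 104.1114056585959
 catch coder frame -151.78090036222457 -1.1911492064174638
side 181 99 [ 561.89381164 -141.03772651  143.19690583] 143.05344206397479 ((561.72314453125, -140.83709716796875), 13.303167343139648) lid z 123.49050679558587 X -207.2349059194269 4.65017200674178 Y -103.60263724464906 105.7511035589641
 catch coder frame -152.39650427540283 -0.21424965665625706
t 10.475 coder-frame TCP from hinge [-27.4  58.6 190.3] yaw [0.976 0.218] F [ 1.13 -0.64  1.09]
shift cm [-12.27   5.84  12.03]
```

View pics/c_side.png

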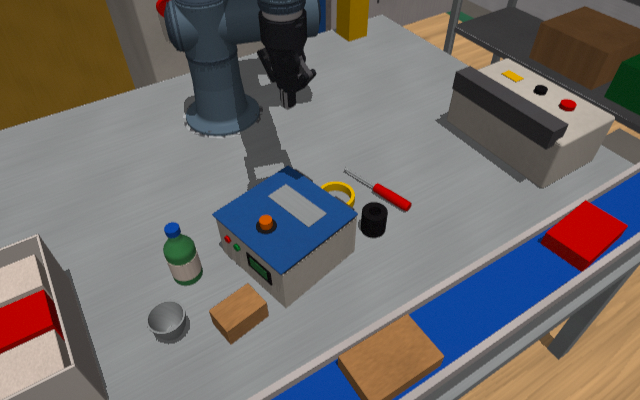

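The side view shows the lid flat and shut, with the orange catch standing at (265,222) and the bystanders unmoved. Next I move over the catch.

```bash
python3 -m pendant '0 -5 2.5 0 0; 0 -10 5 0 0; 0 -12.4 5.8 3 0; 0 -12.4 5.8 8 0; 0 -12.4 5.8 12 0'; python3 -m pendant '0 0 0 1 0;0 0 0 2 0;0 0 0 2.5 0;0 0 0 3 0;0 0 0 3 0'; python3 -m pendant '0 0 0 0 0;0 0 0 0 0'
python3 - <<'E'
from h import *
togo(-151.5,0,36)
E
```

```text
t: 11.1
tool_pos: [560.7, -140.3, 186.2]
tool_rot: [-1.964, -2.45, 0.0]
contact_force: [0.6, -0.5, 0.6]
opening: -0.002
gripper_force: 0.0
t: 11.72
tool_pos: [561.2, -140.1, 158.6]
tool_rot: [1.964, 2.451, 0.0]
contact_force: [-0.6, 0.4, 1.0]
opening: 0.004
gripper_force: 0.0
t: 11.98
tool_pos: [561.2, -140.2, 158.7]
tool_rot: [1.964, 2.451, 0.0]
contact_force: [0.3, 0.2, 0.1]
opening: 0.004
gripper_force: 0.0
t 11.975 coder-frame TCP from hinge [-151.4    0.2   40.7] yaw [0.976 0.218] F [ 0.11 -0.31  0.08]
shift cm [-0.01  0.02  0.47]
```

```bash
python3 -m pendant '0 0 0 0.4 0;0 0 0 0.8 0;0 0 0 1 0;0 0 0 1.1 0;0 0 0 1.2 0'; python3 -m pendant '0 0 0 0.1 0;0 0 0 0.2 0;0 0 0 0.3 0;0 0 0 0.4 0;0 0 0 0.4 0'
```

```text
t: 12.6
tool_pos: [561.1, -140.1, 146.3]
tool_rot: [1.964, 2.452, 0.0]
contact_force: [0.3, 0.2, -0.7]
opening: -0.001
gripper_force: 0.0
t: 13.22
tool_pos: [561.1, -140.2, 142.6]
tool_rot: [1.964, 2.452, -0.0]
contact_force: [-1.1, 1.0, 3.3]
opening: 0.001
gripper_force: 1.4
```

```bash
python3 -m pendant '0 0 0 0.1 0;0 0 0 0.2 0;0 0 0 0.2 0'; python3 -m pendant '0 0 0 0.1 0;0 0 0 0.2 0;0 0 0 0.2 0'
```

```text
t: 13.6
tool_pos: [561.2, -140.2, 141.0]
tool_rot: [1.964, 2.452, -0.0]
contact_force: [-3.5, 1.8, 6.1]
opening: 0.001
gripper_force: 3.4
t: 13.98
tool_pos: [561.2, -140.2, 139.4]
tool_rot: [1.964, 2.452, -0.0]
contact_force: [-4.2, 2.0, 8.8]
opening: 0.001
gripper_force: 4.3
```

```bash
python3 -m pendant '0 0 0 0.1 0;0 0 0 0.2 0;0 0 0 0.2 0'; python3 -m pendant '0 0 0 0.1 0;0 0 0 0.2 0;0 0 0 0.2 0'
```

```text
t: 14.35
tool_pos: [561.2, -140.2, 137.4]
tool_rot: [1.964, 2.452, -0.0]
contact_force: [-3.9, 2.1, 8.6]
opening: 0.002
gripper_force: 4.3
t: 14.72
tool_pos: [561.2, -140.1, 135.4]
tool_rot: [1.964, 2.452, -0.0]
contact_force: [-4.1, 2.3, 9.1]
opening: 0.002
gripper_force: 4.3
```

```bash
python3 -m pendant '0 0 0 0.1 0;0 0 0 0.2 0;0 0 0 0.2 0'; python3 -m pendant '0 0 0 0.1 0;0 0 0 0.1 0'
```

```text
t: 15.1
tool_pos: [561.2, -140.2, 133.4]
tool_rot: [1.964, 2.452, -0.0]
contact_force: [-3.9, 1.7, 9.0]
opening: 0.001
gripper_force: 4.3
t: 15.35
tool_pos: [561.2, -140.2, 132.4]
tool_rot: [1.964, 2.452, -0.0]
contact_force: [-3.9, 1.3, 8.6]
opening: 0.002
gripper_force: 4.3
```

```bash
python3 -m pendant '0 0 0 0.1 0;0 0 0 0.1 0'; python3 -m pendant '0 0 0 0.1 0;0 0 0 0.1 0'
```

```text
t: 15.6
tool_pos: [561.2, -140.2, 131.4]
tool_rot: [1.964, 2.452, -0.0]
contact_force: [-4.1, 1.8, 8.6]
opening: 0.001
gripper_force: 4.3
t: 15.85
tool_pos: [561.3, -140.2, 130.7]
tool_rot: [1.964, 2.452, -0.0]
contact_force: [-4.6, 2.2, 10.6]
opening: 0.003
gripper_force: 5.2
```

Force is rising now: the stop has been met. I'll go on in small steps toward 14 N.

```bash
python3 -m pendant '0 0 0 0.1 0;0 0 0 0.1 0'
```

```text
t: 16.1
tool_pos: [561.3, -140.2, 130.0]
tool_rot: [1.964, 2.452, -0.0]
contact_force: [-5.0, 2.3, 12.1]
opening: 0.004
gripper_force: 6.0
```

```bash
python3 -m pendant '0 0 0 0.05 0;0 0 0 0.1 0;0 0 0 0.1 0'
```

```text
t: 16.48
tool_pos: [561.3, -140.2, 129.3]
tool_rot: [1.964, 2.452, -0.0]
contact_force: [-7.0, 1.6, 13.5]
opening: 0.002
gripper_force: 6.8
```

```bash
python3 -m pendant '0 0 0 -0.3 0;0 0 0 -0.8 0;0 0 0 -2 0;0 0 0 -5 0;0 0 0 -9 0'; python3 -m pendant '0 3 0 -3 0;0 8 0 -5 0;0 12 0 -6 0;0 12 0 -6 0;0 12 0 -6 0'
python3 - <<'E'
from h import *
for n in("scene","side"):
    p,d,W,P,f=cam(n); h=cv2.cvtColor(p,cv2.COLOR_RGB2HSV)
    q=W-H; m=(h[...,0]<22)&(h[...,1]>140)&(abs(q@X+150)<40)&(abs(q@Y)<40)&(W[...,2]>100)
    top=m&(W[...,2]>np.nanmax(W[m][:,2])-5)
    b=(h[...,0]>95)&(h[...,0]<125)&(h[...,1]>120)&(abs(q@X+102)<95)&(abs(q@Y)<95)&(abs(q[...,2])<40)
    print(n,top.sum(),np.median(W[top][:,2]),"lid z",np.median(W[b][:,2]))
    cv2.imwrite(f"pics/d_{n}.png",p[...,::-1])
E
```

```text
t: 17.1
tool_pos: [560.4, -139.8, 217.1]
tool_rot: [-1.963, -2.45, 0.001]
contact_force: [1.4, -0.0, 0.7]
opening: -0.005
gripper_force: 0.0
t: 17.73
tool_pos: [534.9, -23.4, 277.1]
tool_rot: [1.964, 2.452, -0.001]
contact_force: [0.5, 0.5, -0.4]
opening: 0.001
gripper_force: 0.0
scene 76 135.28084437993658 lid z 124.41494323063387
side 113 133.92207130913857 lid z 123.54913662878982
```

View pics/d_side.png

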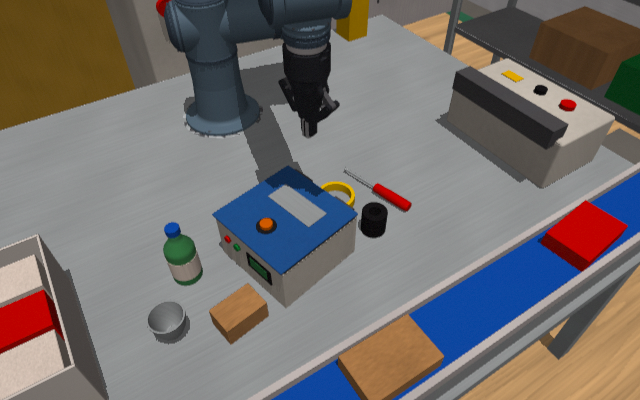

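The catch stands about 10.5–11 mm above the lid, so it is home. The view shows the lid shut, the catch low at (266,225), the robot clear, and the bystanders where they were.

```bash
python3 -c "
from bench import ticket
print(ticket.close_job())"
```

```text
the job is handed in; nothing more can be done
None
```

The job is handed in, with no verdict returned: the lid dropped shut by its own weight, the catch measures home (about 11 mm off the lid, peak reading about 15 N), and the bystanders look unmoved.

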